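Clear a ripped strip past the table-saw guard with the push shoe

ROBOT

A 6-joint arm with a two-finger parallel gripper is mounted at the origin on the work surface. World frame = base frame: x ahead of the robot, y to its left, z up, the work surface at z = 0. Lengths are in m, angles in rad, forces in N, time in s.
With the tool pointing down it reaches from about 0.275 to 1 m from the base axis. Payload 8.4 kg.
Tool frame: the origin (TCP) lies midway between the tips of the shut fingers; the grasp point (between the pads) lies 19 mm behind it; z points along the fingers, y is the line along which they close (so a half turn about z gives the same grasp; the last joint's range is limited). The gripper opens to 85 mm and grips with 20 to 120 N. Pads are 22 mm wide; open, the fingers measure 114 mm over their backs; the gripper's body (76 mm by 85 mm) begins 54 mm behind the grasp point. The pads swing forward as they close: fully open they stand 13 mm farther back than shut.
Start: joints at [1.129, 0.353, 1.633, -0, 1.155, -0.002], TCP at [0.266, 0.566, 0.231] pointing down, gripper open.
Joint ranges: [-2.63, 2.63], [-0.92, 2.1], [0.06, 2.66], [-1.3, 4.44], [0, 2.69], [-3.02, 3.02]. Speed limits (rad/s): [2.22, 2.22, 2.79, 3.14, 3.14, 3.14].

INTERFACE

Orientations are given as a unit quaternion [w, x, y, z].
In Python, from plant import monitor, eyes, order, finder gives the robot as it stands.
- The arm moves only by the tool send_rows, never from a script. Its argument "targets" is text: rows parted by semicolons, each of 4 numbers parted by spaces: the shift along the tool's x, y, z in units of 3 cm (1.0 is 3 cm), then the turn about the tool's z in units of 0.12 rad (1.0 is 0.12 rad). In form: dx dy dz yaw; .... A call has 1 to 20 rows; each row shifts and turns the commanded pose from where the row before left it, along the tool's axes as they then stand; what a row does not reach is not made up. A row lasts 1/12 s, in which the tool goes at most 41.7 mm and 7.16 degrees, less where a joint would pass 70% of its speed; a pose out of reach is approached as far as the arm can. A call with a number of a shift or a turn outside -1 to 1 is refused whole. A call with a gripper value outside its range is refused whole. "gripper" is the opening, from 0 (shut) to 1 (fully open), set as the call begins (left out, the last holds). The fingers move at their own pace and stop on an object; "newtons" is the grip in N (left out, the last holds). Time passes only in rows, so rows that do not move let the fingers close. It gives the time, the measured TCP pose, the force, the opening and the grip force at its end, in the units of the state.
- monitor.sense(): the state, without advancing time (a new reading comes with each control period).
- eyes.get_image(name): name is "side" or "top"; returns (picture, depth): 400x640x3 uint8, red, green, blue; 400x640 float32, m along the optical axis (not along the pixel's ray), 0 where there is no reading.
- eyes.get_calibration(name): a dict with "mtx" (3x3 intrinsics, pixels), "position" and "rotation" of the camera in the world. Camera axes: x right, y down, z forward; pixel columns grow to the right and rows downward; lengths in m; the calibration is good to about 2 mm. A picture is of the moment at which its call begins. get_calibration takes no time and is no camera call.
- order.close_job(): hands the job in; it is judged then, once.
Trained networks look in the newest picture that a camera, given by its name, has taken for a name from the list of things; names that differ only in an ending like _2 or _b are one class to them, and where a whole thing is asked for, a point or a joint stands for the part that bears it (a point fixed in the world has none). Each returns a list of dicts, best first, with "score" (0 to 1); they miss things now and then, are a little off and sometimes report something else, mostly with a low value. They report only what shows in the picture. A call takes as long as a camera call.
- finder.outline_of(camera, query): "pixels" (400x640 bool, what is visible of it) and "extent" ([left, top, width, height] in pixels, round what is visible of it).
The state is a dict: "t": time; "joints": joint angles; "qd": joint speeds; "tau": joint torques, N m; "ee_pos": TCP position; "ee_rot": TCP orientation; "force": force on the tool from outside, world axes, zero at the start; "wrist_torque": the same for the moment, N m; "finger_gap": finger opening in m; "grasp_force": force on a finger pad.
Only numpy, scipy, OpenCV 4.12 (cv2) and the standard library are available. Lean on these libraries where they do the work, as an engineer would, in place of code of your own. Each camera call takes 0.05 s, during which the arm holds its last target. There are 200 camera calls.

TASK

The table saw is off and its blade has stopped, but the strip just ripped is still lying between the rip fence and the blade, partly under the guard. Take the yellow push shoe from its holder, hook its heel behind the strip's near end and push the strip along the fence, flat on the table, until all of it is past the back end of the guard, lying straight; keep the fingers off the strip and do not knock the guard or disturb the offcut, glue bottle, tape measure or square. Then stand the shoe back in its holder as it was.

Things in the scene. Friction and masses are not known exactly. Their poses are not given: they have to be found in the camera images.
- saw: Table saw in the bench, fixed. Origin on the bench surface below the middle of the blade; x = feed direction, away from the robot; y left; z up. Flat aluminium table top at z=25 mm, continued flush by a plywood outfeed board to x=+406 mm. Blade 3 mm thick at y=0, 30 mm out of the table from x=-82 to 82 mm, a riving knife behind it to x=117 mm. Mitre gauge at left front (x<-89, y>70, top 86 mm).
- fence (a point): Point on the rip fence's guiding face beside the blade's middle, at table height (saw frame x=0, y=-65.5, z=25 mm), axes as the saw's. The fence is an aluminium bar right of the blade, from x=-245 to 255, 50 mm wide (towards -y), 60 mm high, with a black clamp head (100 mm wide, 46 mm high) at its near end. The gap between fence and blade is 64 mm wide.
- guard: Clear plastic blade guard, orange front, black spine, fixed to the saw, same frame as the saw. Spans x=-120 to 120, y=-18 to 18 mm (a red screw at x=103 reaches y=+-23), underside z=55 mm (30 mm above the table), top z=121 mm. Above the strip, the passage between guard side and fence is 47.5 mm wide (42 at the screw), its middle at y=-42 mm.
- strip: The ripped wooden strip, pale wood, 180 long (x) x 60 wide (y) x 18 mm thick, about 0.15 kg, loose, lying flat on the saw table between fence and blade with its x along the feed direction within about 1 degree. Origin: centre of its underside.
- strip_tail (a point): Middle of the strip's near end face (x=-90 mm in the strip's frame, half-way up its thickness); at the start it is about 75 to 15 mm on the robot's side of the blade's middle (saw x -75 to -15 mm).
- shoe: Yellow push shoe, upright rigid board 22 mm thick (y), 0.22 kg, loose. Origin: inner corner where the flat sole (z=0) meets the heel's front face, mid-thickness; x to the toe, z up. Sole x=0 to 162 mm; heel block x=-20 to 0 hangs 12 mm below the sole. Handle bar on top x=-24 to 60, z=114 to 150 mm; neck below it x=-5 to 45 mm. Grip the handle's 22 mm thickness from above.
- holder: Plywood shoe holder fixed to the bench left or right of the saw, base 220 x 80 mm. Origin: centre of its underside, x along it. Floor block top z=24 mm, x=-65 to 85, between cheeks 30 mm apart (tops z=62); toe stop at x=94. The parked shoe stands upright on the block, shoe x along holder x, its origin at x=-75, y=0, z=24 mm, heel hanging behind the block (play 9 mm along x, 4 mm in y).
- offcut: Other half of the ripped board, pale wood, 180 x 110 x 18 mm, loose, flat on the saw table to the left of the blade. Origin: centre of its underside. Leave it.
- screw_bin: Blue open screw bin, 150 x 100 x 60 mm, fixed on the side of the saw where the holder is not. Origin: centre of its underside.
- glue: White glue bottle, 60 mm diameter, 150 mm high, loose, at the near left. Origin: centre of its underside. Leave it.
- tape: Yellow tape measure, 65 x 35 x 65 mm, loose, at the near left. Origin: centre of its underside. Leave it.
- square: Try square with a blue stock (110 mm) and a steel blade (200 mm), lying flat and loose at the near right, 18 mm high. Leave it.

How it is judged:
On the way, in this order (a step that is already met when the one before it is completed fails the run):
1. the shoe's heel is hooked down behind the strip's near end (x of shoe in the frame of strip between -0.12 and -0.085 m and y of shoe in the frame of strip between -0.028 and 0.028 m and z of shoe in the frame of strip between 0.008 and 0.027 m), for 0.2 s.
2. the whole strip is past the back end of the guard, straight and flat on the table (x of strip_tail in the frame of saw above 0.12 m and y of strip in the frame of saw between -0.0535 and -0.0135 m and angle between the x axis of strip and the x axis of saw, either way round below 0.15 rad and angle between strip's own z axis and vertical below 0.05 rad and z of strip in the frame of saw between 0.02 and 0.03 m), for 0.2 s.
At the end, for the whole second after the job is handed in: Strip's near end past the guard's back (saw x over 120 mm), strip flat on the table, within 0.15 rad of the feed line and 20 mm of the gap's middle; shoe upright (0.12 rad) in its holder, within 20 mm lengthways, 12 mm sideways, 10 mm in height of its parked place; both at rest (all of step 2 and x of shoe in the frame of holder between -0.095 and -0.055 m and y of shoe in the frame of holder between -0.012 and 0.012 m and z of shoe in the frame of holder between 0.015 and 0.034 m and angle between shoe's own z axis and vertical below 0.12 rad and linear speed of each of strip, shoe below 0.02 m/s); the robot touches nothing.
It fails at once if the hand or arm touches the strip (contact force between any of the fingers, the arm and strip above 0.5 N).
It fails at once if the guard is knocked (more than 10 N) (contact force between guard and anything else above 10 N).
It fails at once if the strip is lifted more than 15 mm off the table (z of strip in the frame of saw above 0.04 m).
It fails at once if the offcut is moved more than 20 mm (distance of offcut from where it was at the start of the episode above 0.02 m).
It fails at once if a loose bystander (glue bottle, tape measure, square) is moved more than 30 mm (distance of any of glue, tape, square from where it was at the start of the episode above 0.03 m).
It also fails if it takes over 61 s, if anything falls off the work surface, if the arm or the gripper's body presses on something with over 40 N, if the wrist force passes 120 N, or if a joint passes its speed limit or range.

## Working session

There is one attempt and no reset: what is moved stays moved. The work goes in short steps, Python scripts to look and compute and a tool call to move; the robot and the scene stay as the last step left them, time stands still between calls to the robot, and variables do not carry over. Pictures are saved under pics/ and viewed, at most 10 in all, crops included, and the job is handed in when it is done.

Besides the shell and the picture viewer there is one more tool, called after "Request:" as name(argument=value, ...), one argument or row to a line, values as JSON. send_rows: Moves the arm, as the interface text tells. Its arguments: {"type":"object","properties":{"targets":{"type":"string"},"gripper":{"type":"number"},"newtons":{"type":"number"}},"required":["targets"]}

```bash
ls; mkdir -p pics
python3 - <<'E'
from plant import monitor, eyes, order, finder
import numpy as np, cv2
s=monitor.sense(); print({k:np.round(v,3) for k,v in s.items()})
for c in("top","side"):
    im,d=eyes.get_image(c); cv2.imwrite(f"pics/{c}0.png",im[:,:,::-1]); np.save(f"pics/{c}0.npy",d)
    k=eyes.get_calibration(c); print(c,{a:np.round(b,4).tolist() for a,b in k.items()})
E
```

```text
pics
{'t': np.float64(0.0), 'joints': array([ 1.129,  0.354,  1.634,  0.   ,  1.155, -0.002]), 'qd': array([-0.001,  0.001, -0.002, -0.001, -0.   ,  0.   ]), 'tau': array([ 2.0000e-03, -6.0526e+01, -3.4206e+01,  0.0000e+00,  1.0000e-02,
        0.0000e+00]), 'ee_pos': array([0.266, 0.565, 0.231]), 'ee_rot': array([-0.   ,  0.218,  0.976, -0.001]), 'force': array([-0.23 ,  0.726, -0.794]), 'wrist_torque': array([-0.047,  0.01 , -0.012]), 'grasp_force': np.float64(0.0), 'finger_gap': np.float64(0.085)}
top {'mtx': [[400.7239, 0.0, 318.1471], [0.0, 400.7239, 203.3725], [0.0, 0.0, 1.0]], 'position': [0.3808, -0.0047, 1.1805], 'rotation': [0.0235, -0.7038, 0.7097, -0.0184]}
side {'mtx': [[414.1129, 0.0, 310.0617], [0.0, 414.1129, 194.9256], [0.0, 0.0, 1.0]], 'position': [0.2223, -0.7477, 0.7266], 'rotation': [-0.4143, 0.8998, -0.1224, 0.0607]}
```

View pics/top0.png

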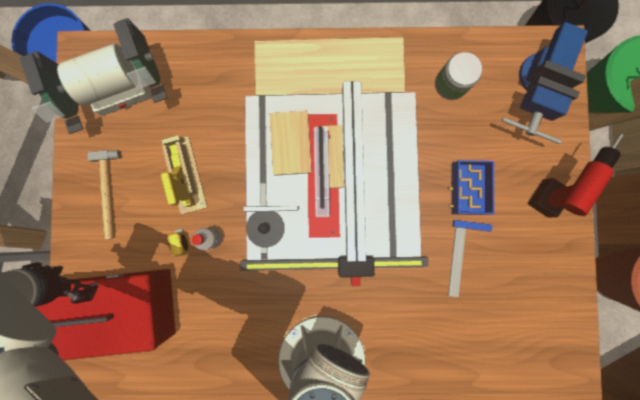

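View pics/side0.png

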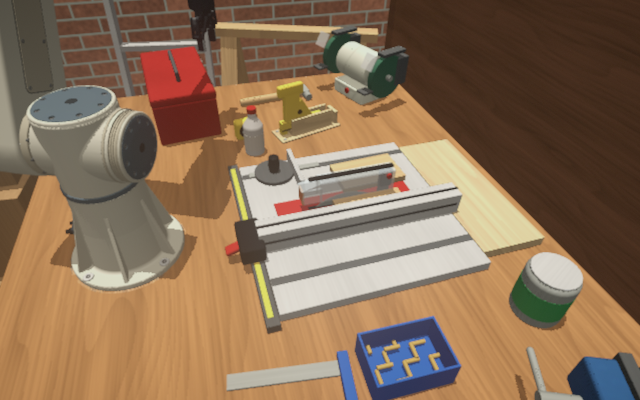

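The top view shows the holder and shoe at about (183,175) with the handle at the near end (175,188). The strip is at (337,157), right of the guard (322,170), and the fence is at (352,175). The bin and square are at right, the glue and tape at (190,240). The side view agrees.

```bash
cat > h.py <<'E'
from plant import monitor, eyes, order, finder
import numpy as np, cv2
from scipy.spatial.transform import Rotation as R
def cal(c):
    k=eyes.get_calibration(c); q=k["rotation"]; q=np.array(q)
    Rm=q if q.shape==(3,3) else R.from_quat(q[[1,2,3,0]]).as_matrix()
    return np.array(k["mtx"]),Rm,np.array(k["position"])
def cloud(c,d):
    K,Rm,p=cal(c); v,u=np.mgrid[:400,:640]
    P=np.stack([(u-K[0,2])/K[0,0]*d,(v-K[1,2])/K[1,1]*d,d],-1)@Rm.T+p
    P[d<=0]=np.nan; return P
def rect(P):
    r=cv2.minAreaRect((P[:,:2]*1000).astype(np.float32)); return np.round(r[0],1),np.round(r[1],1),round(r[2],2)
E
python3 - <<'E'
from h import *
for c in("top","side"):
    im,d=eyes.get_image(c); P=cloud(c,d); np.savez(f"pics/{c}0.npz",P=P,im=im)
    for n in("strip","shoe","holder","fence","guard","offcut","saw"):
        try: o=finder.outline_of(c,n)
        except Exception as e: print(n,e); continue
        for x in o[:1]:
            m=x["pixels"].astype(bool); Q=P[m]; Q=Q[~np.isnan(Q[:,0])]
            np.save(f"pics/{c}_{n}.npy",m)
            print(c,n,round(x["score"],2),x["extent"],m.sum(),"lo",np.percentile(Q,2,0).round(3),"hi",np.percentile(Q,98,0).round(3))
            zs=np.histogram(Q[:,2],bins=np.arange(0,.2,.012))[0]; print("   z hist",zs)
E
```

```text
top strip 0.8 [330.0, 124.4, 12.9, 65.3] 816 lo [ 0.5   -0.069  0.038] hi [ 0.667 -0.029  0.047]
   z hist [  0   0   1 803   8   0   0   0   0   0   0   0   0   0   0   0]
top shoe 0.97 [159.3, 146.5, 34.0, 57.3] 941 lo [0.446 0.364 0.032] hi [0.607 0.417 0.175]
   z hist [  1   6  17  62 152  58  56  54  48  50  28  30  49  61 264   0]
top holder 0.59 [160.8, 136.1, 46.6, 78.0] 1470 lo [0.437 0.342 0.   ] hi [0.644 0.446 0.064]
   z hist [641  85 107 146 254 204   1   1   0   0   0   0   2   0   0   0]
top fence 0.62 [239.9, 33.7, 188.7, 256.1] 35722 lo [ 0.268 -0.276  0.02 ] hi [0.923 0.201 0.113]
   z hist [  131 10408 18698   654   107   784  2427  1062   174   812   222     0
     0     0     0     0]
top guard 0.68 [312.2, 126.1, 19.9, 92.9] 1272 lo [ 0.413 -0.028  0.04 ] hi [0.645 0.01  0.123]
   z hist [  0   5  18  32   0   0   0   8 173 810 222   0   0   0   0   0]
top offcut 0.73 [268.4, 110.2, 45.5, 66.7] 2458 lo [0.536 0.028 0.026] hi [0.71  0.137 0.047]
   z hist [   0   20   64 2356   10    0    0    0    0    0    0    0    0    0
    0    0]
top saw 0.65 [242.8, 37.
[... 547 characters left out ...]
, 108.3, 65.0, 33.7] 1219 lo [0.437 0.344 0.   ] hi [0.643 0.44  0.063]
   z hist [424 151 155 159 211  90   0   0   0   0   0   0   0   0   0   0]
side guard 0.63 [299.6, 162.3, 99.1, 42.7] 2697 lo [ 0.413 -0.024  0.042] hi [0.648 0.016 0.122]
   z hist [  0   3  30  59 144 352 357 344 477 717 206   0   0   0   0   0]
side offcut 0.83 [332.3, 152.3, 76.8, 27.4] 764 lo [ 0.534 -0.018  0.025] hi [0.718 0.167 0.115]
   z hist [  0   8  92 606   0   0   1   3   8  40   3   0   0   0   0   0]
side saw 0.67 [226.5, 139.7, 319.6, 193.1] 36977 lo [ 0.266 -0.284  0.012] hi [0.918 0.19  0.112]
   z hist [  681  6477 19606  1190   999  1982  3360  1152   478   694   204     0
     0     0     0     0]
```

Run:
```python
from h import *
T=np.load("pics/top0.npz")["P"].reshape(-1,3); S=np.load("pics/side0.npz")["P"].reshape(-1,3)
def sel(P,m): 
    Q=P[np.load(m).ravel()]; return Q[~np.isnan(Q[:,0])]
z=lambda P,a,b:P[(P[:,2]>a)&(P[:,2]<b)]
for nm,P in(("top",T),("side",S)):
    Q=P[(P[:,0]>.25)&(P[:,0]<.85)&(P[:,1]>-.14)&(P[:,1]<-.04)]; Q=z(Q,.078,.092)
    print(nm,"fence top",len(Q),rect(Q),np.median(Q[:,2]))
    # edge y per x slice
    xs=np.arange(.34,.76,.03); e=np.array([[x,*np.percentile(Q[abs(Q[:,0]-x)<.015][:,1],[1,99])] for x in xs if (abs(Q[:,0]-x)<.015).sum()>10])
    print(" edges lo",np.polyfit(e[:,0]-.53,e[:,1],1).round(4)," hi",np.polyfit(e[:,0]-.53,e[:,2],1).round(4))
    print(" x ends", np.percentile(Q[:,0],[.5,99.5]).round(3))
    G=z(P[(abs(P[:,1])<.06)&(P[:,0]>.38)&(P[:,0]<.68)],.108,.13); print(" guard top",len(G),rect(G))
    t=nm
    H=z(sel(P,f"pics/{t}_shoe.npy"),.165,.18); print(" handle top",len(H),rect(H),H.mean(0).round(4),np.median(H[:,2]))
    a=np.linalg.svd((H-H.mean(0))[:,:2],full_matrices=False)[2][0]; print("  dir deg",np.degrees(np.arctan2(a[1],a[0])))
    B=z(P[(P[:,0]>.4)&(P[:,0]<.68)&(P[:,1]>.32)&(P[:,1]<.48)],.0565,.066); print(" cheeks top",len(B),rect(B))
    B=sel(P,f"pics/{t}_holder.npy"); print(" holder",rect(B),rect(z(B,.01,.022)))
    Q=z(sel(P,f"pics/{t}_strip.npy"),.038,.05); print(" strip",rect(Q),np.percentile(Q[:,0],[.5,1,99,99.5]).round(4))
b=z(T[(T[:,0]>.3)&(T[:,0]<1)],.015,.035); print("table z",np.median(b[:,2]),rect(b))
```

```text
top fence top 3234 (array([537.9, -97.6]), array([500.3,  50.3]), 0.75) 0.08295692167864444
 edges lo [ 0.0131 -0.1217]  hi [ 0.0115 -0.0733]
 x ends [0.291 0.784]
 guard top 1036 (array([542.2,  -6.9]), array([ 40.6, 216.7]), 89.3)
 handle top 284 (array([483.1, 382.5]), array([84.4, 22.2]), 14.84) [0.4829 0.3809 0.1722] 0.17253831666503627
  dir deg -164.4894135601655
 cheeks top 365 (array([540.5, 398.8]), array([165.5,  51.6]), 14.68)
 holder (array([544.6, 402.5]), array([230.4,  90.5]), 15.06) (array([536.8, 391.8]), array([210.5,  64.5]), 13.14)
 strip (array([584.4, -49.1]), array([ 40.3, 174.9]), 89.39) [0.4974 0.4978 0.6692 0.6707]
side fence top 3352 (array([538.9, -94.5]), array([501.2,  55.5]), 0.93) 0.08300197662343822
 edges lo [ 0.0151 -0.1202]  hi [ 0.0167 -0.0699]
 x ends [0.29  0.785]
 guard top 927 (array([542.2,  -3.2]), array([ 42.8, 220.5]), 89.81)
 handle top 122 (array([482.3, 380.1]), array([83.9, 22.8]), 15.23) [0.4812 0.3793 0.1708] 0.1716058447518874
  dir deg -165.34911093649114
 cheeks top 234 (array([541.7, 402.1]), array([169.2,  55.5]), 15.11)
 holder (array([558.5, 409.8]), array([274.6, 124.1]), 29.46) (array([558.3, 384.8]), array([187.8,  29.7]), 9.5)
 strip (array([584.4, -16.8]), array([182.7,  26.1]), 1.0) [0.4941 0.4945 0.6718 0.6726]
table z 0.024838839035637328 (array([618.8,   4.2]), array([ 639.6, 1344.4]), 0.35)
```

Request:
send_rows(
  targets="0 0 0 -0.836; 0 0 0 -0.836; 0 0 0 -0.836; 0 0 0 -0.836; 0 0 0 -0.836; 0 0 0 -0.836; 0 0 0 -0.836; -0.448 -0.651 0 0; -0.448 -0.651 0 0; -0.448 -0.651 0 0; -0.448 -0.651 0 0; -0.448 -0.651 0 0; -0.448 -0.651 0 0; -0.448 -0.651 0 0; -0.448 -0.651 0 0; -0.448 -0.651 0 0; -0.448 -0.651 0 0; -0.448 -0.651 0 0; -0.448 -0.651 0 0; 0 0 0 0",
  gripper=1,
)

```text
t: 2.57
ee_pos: [0.4854, 0.3786, 0.2314]
ee_rot: [0.001, -0.13, 0.992, -0.0]
force: [-0.3, 1.1, -0.1]
finger_gap: 0.0855
grasp_force: 0.0
```

```bash
cat >> h.py <<'E'
def to(x,y,z,ang=None):
    "units to a world TCP pose; ang = world heading (deg) wanted for -tool x"
    s=monitor.sense(); q=np.array(s["ee_rot"]); M=R.from_quat(q[[1,2,3,0]]).as_matrix()
    h=np.degrees(np.arctan2(-M[1,0],-M[0,0])); u=M.T@(np.array([x,y,z])-s["ee_pos"])/.03
    print("t",round(float(s["t"]),2),"pos",np.round(s["ee_pos"],4),"head",h.round(2),"tilt",np.degrees(np.arccos(-M[2,2])).round(2),"F",np.round(s["force"],1),"gap",round(float(s["finger_gap"]),4))
    print("shift units",u.round(3),"" if ang is None else "yaw units %.3f"%(-np.radians(ang-h)/.12))
E
python3 -c "
from h import *
to(.4827,.3813,.134,15.0)"
```

```text
t 2.57 pos [0.4854 0.3786 0.2314] head 14.91 tilt 0.09 F [-0.3  1.1 -0.1] gap 0.0855
shift units [0.069 0.113 3.245] yaw units -0.013
```

Request:
send_rows(
  targets="0.07 0.11 0.4 0; 0 0 0.6 0; 0 0 0.6 0; 0 0 0.6 0; 0 0 0.6 0; 0 0 0.35 0; 0 0 0.1 0; 0 0 0 0; 0 0 0 0",
)

```text
t: 3.32
ee_pos: [0.4797, 0.3843, 0.1342]
ee_rot: [0.0, -0.131, 0.991, 0.0]
force: [0.6, 0.1, 0.4]
finger_gap: 0.0855
grasp_force: 0.0
```

Request:
send_rows(
  targets="0 0 0 0; 0 0 0 0; 0 0 0 0; 0 0 0 0; 0 0 0 0; 0 0 0 0; 0 0 0 0; 0 0 0 0; 0 0 0 0; 0 0 0 0",
  gripper=0,
  newtons=70,
)

```text
t: 4.15
ee_pos: [0.4799, 0.384, 0.1342]
ee_rot: [0.0, -0.131, 0.991, 0.0]
force: [-2.8, 1.2, 5.9]
finger_gap: 0.0215
grasp_force: 69.5
```

Request:
send_rows(
  targets="0 0 -0.2 0; 0 0 -0.4 0; 0 0 -0.5 0; 0 0 -0.5 0; 0 0 -0.6 0; 0 0 -0.6 0; 0 0 -0.6 0; 0 0 -0.6 0; 0 0 -0.6 0; 0 0 -0.4 0; 0 0 0 0; 0 0 0 0; 0 0 0 0",
)

```text
t: 5.23
ee_pos: [0.4793, 0.3832, 0.2827]
ee_rot: [-0.001, -0.131, 0.991, -0.0]
force: [-0.5, -0.3, -2.0]
finger_gap: 0.0214
grasp_force: 68.8
```

```bash
cat > look.py <<'E'
from h import *
def shoe(save=None):
    M=None
    for c in("top","side"):
        im,d=eyes.get_image(c); P=cloud(c,d); o=finder.outline_of(c,"shoe")
        if save: cv2.imwrite(f"pics/{c}{save}.png",im[:,:,::-1]); np.savez(f"pics/{c}{save}.npz",P=P,im=im)
        if not o: print("none",c); continue
        Q=P[o[0]["pixels"].astype(bool)]; Q=Q[~np.isnan(Q[:,0])]
        s=monitor.sense(); q=np.array(s["ee_rot"]); W=R.from_quat(q[[1,2,3,0]]).as_matrix()
        L=(Q-s["ee_pos"])@W; L[:,0]*=-1; L[:,2]*=-1  # x to toe, y, z up, from TCP
        print(c,round(o[0]["score"],2),len(L),"lo",np.percentile(L,1,0).round(4),"hi",np.percentile(L,99,0).round(4))
        for a in np.arange(-.05,.16,.03):
            k=L[abs(L[:,0]-a)<.015]
            if len(k)>8: print("  x%.2f n%d y[%.4f %.4f] z[%.4f %.4f]"%(a,len(k),*np.percentile(k[:,1],[3,97]),*np.percentile(k[:,2],[1,99])))
        yield c,L
E
python3 - <<'E'
from look import *
for c,L in shoe("1"): np.save(f"pics/L_{c}.npy",L)
to(.4799,.3840,.2842,15)
E
```

```text
top 0.8 1105 lo [-0.0382 -0.0151 -0.2178] hi [0.1414 0.0219 0.0411]
  x-0.05 n44 y[-0.0130 0.0026] z[-0.1189 0.0398]
  x-0.02 n373 y[-0.0148 0.0045] z[-0.1193 0.0411]
  x0.01 n120 y[-0.0460 0.0021] z[-0.2629 0.0972]
  x0.04 n170 y[-0.0146 -0.0029] z[-0.1074 0.0407]
  x0.07 n141 y[-0.0145 0.0055] z[-0.1079 -0.0416]
  x0.10 n146 y[-0.0143 0.0067] z[-0.1094 -0.0772]
  x0.13 n107 y[-0.0141 0.0719] z[-0.2838 -0.0888]
side 0.68 1524 lo [-0.0381 -0.0149 -0.6217] hi [0.6644 1.3335 0.0367]
  x-0.05 n50 y[-0.0127 0.0036] z[-0.1148 0.0379]
  x-0.02 n450 y[-0.0137 0.0076] z[-0.1169 0.0393]
  x0.01 n377 y[-0.0149 -0.0063] z[-0.1091 0.0297]
  x0.04 n325 y[-0.0135 -0.0067] z[-0.1085 0.0335]
  x0.07 n128 y[-0.0132 -0.0054] z[-0.1098 -0.0470]
  x0.10 n94 y[-0.0130 0.0069] z[-0.1093 -0.0795]
  x0.13 n57 y[-0.0127 0.0063] z[-0.1108 -0.0882]
t 5.43 pos [0.4794 0.3833 0.2826] head 15.04 tilt 0.11 F [ 0.5 -0.4 -1.1] gap 0.0214
shift units [-0.022  0.017 -0.052] yaw units 0.005
```

Request:
send_rows(
  targets="0 0 0 0.69; 0 0 0 0.69; 0 0 0 0.695; 0 -0.4 0 0; -0.03 -0.8 0 0; -0.03 -0.9 0 0; -0.03 -0.9 0 0; -0.03 -0.9 0 0; -0.03 -0.9 0 0; -0.03 -0.9 0 0; -0.03 -0.9 0 0; -0.03 -0.9 0 0; -0.03 -0.9 0 0; -0.03 -0.9 0 0; -0.03 -0.9 0 0; -0.03 -0.9 0 0; -0.03 -0.9 0 0; -0.03 -0.9 0 0; -0.01 -0.9 0 0; 0 -0.4 0 0",
)

```text
t: 7.1
ee_pos: [0.4977, -0.0451, 0.2835]
ee_rot: [-0.0, -0.007, 1.0, -0.001]
force: [0.9, -0.1, -2.1]
finger_gap: 0.0212
grasp_force: 68.9
```

Request:
send_rows(
  targets="0 -0.01 0 0; 0 0 0 0; 0 0 0 0; 0 0 0 0",
)

```text
t: 7.43
ee_pos: [0.4983, -0.0414, 0.2837]
ee_rot: [-0.0, -0.007, 1.0, 0.0]
force: [-0.1, -0.7, -2.2]
finger_gap: 0.0211
grasp_force: 68.8
```

Run:
```python
from look import *
for c,L in shoe("2"): pass
to(.498,-.0432,.2,.77)
for c in("top","side"):
    P=np.load(f"pics/{c}2.npz")["P"].reshape(-1,3)
    Q=P[(P[:,1]>-.14)&(P[:,1]<-.04)&(P[:,2]>.078)&(P[:,2]<.092)]
    for x in(.33,.45,.6,.7): k=Q[abs(Q[:,0]-x)<.02]; print(c,x,len(k),np.percentile(k[:,1],[2,98]).round(4) if len(k)>10 else "")
```

```text
top 0.61 122 lo [-0.0392 -0.0129 -0.1183] hi [-0.0128  0.009   0.0417]
  x-0.05 n26 y[-0.0112 0.0064] z[0.0163 0.0397]
  x-0.02 n96 y[-0.0128 0.0090] z[-0.1205 0.0418]
side 0.68 296 lo [-2.000e-04 -2.850e-02 -2.434e-01] hi [ 0.1703  0.0337 -0.2014]
  x0.01 n44 y[0.0150 0.0276] z[-0.2433 -0.2387]
  x0.04 n39 y[0.0163 0.0286] z[-0.2432 -0.2385]
  x0.07 n46 y[0.0148 0.0302] z[-0.2425 -0.2371]
  x0.10 n53 y[-0.0051 0.0306] z[-0.2433 -0.2015]
  x0.13 n60 y[-0.0287 0.0326] z[-0.2432 -0.2009]
  x0.16 n54 y[0.0147 0.0337] z[-0.2434 -0.2334]
t 7.63 pos [ 0.4984 -0.0417  0.2837] head 0.84 tilt 0.01 F [-0.1 -0.8 -1.6] gap 0.0215
shift units [ 0.014 -0.05   2.791] yaw units 0.010
top 0.33 122 [-0.1242 -0.0751]
top 0.45 257 [-0.1229 -0.0738]
top 0.6 0 
top 0.7 101 [-0.1186 -0.0713]
side 0.33 310 [-0.1226 -0.0729]
side 0.45 285 [-0.1208 -0.0721]
side 0.6 253 [-0.1186 -0.07  ]
side 0.7 242 [-0.1168 -0.0685]
```

Run:
```python
from h import *
s=monitor.sense(); q=np.array(s["ee_rot"]); W=R.from_quat(q[[1,2,3,0]]).as_matrix()
ims=[]
for c in("top","side"):
    D=np.load(f"pics/{c}2.npz"); P=D["P"]; im=D["im"]; hsv=cv2.cvtColor(im,cv2.COLOR_RGB2HSV)
    L=(P-s["ee_pos"])@W; L[...,0]*=-1; L[...,2]*=-1
    m=(hsv[...,0]>20)&(hsv[...,0]<34)&(hsv[...,1]>150)&(abs(L[...,1])<.04)&(L[...,0]>-.05)&(L[...,0]<.16)&(L[...,2]>-.13)&(L[...,2]<.05)
    K=L[m]; print(c,len(K),np.percentile(K,[1,99],axis=0).round(4))
    for a in np.arange(-.035,.16,.02):
        k=K[abs(K[:,0]-a)<.01]
        if len(k)>5: print("  x%.3f n%d y[%.4f %.4f] z[%.4f %.4f]"%(a,len(k),*np.percentile(k[:,1],[5,95]),*np.percentile(k[:,2],[2,98])))
    ims.append(cv2.resize(im[60:280,200:480] if c=="top" else im[60:280,220:500],None,fx=1.42,fy=1.42))
cv2.imwrite("pics/c2.png",np.hstack(ims)[:,:,::-1])
```

```text
top 4 [[-0.0362  0.0006  0.0359]
 [-0.0297  0.0067  0.0385]]
side 2140 [[-0.0386 -0.0123 -0.107 ]
 [ 0.1328  0.0062  0.0395]]
  x-0.035 n217 y[-0.0113 0.0046] z[-0.1166 0.0391]
  x-0.015 n517 y[-0.0113 0.0038] z[-0.1040 0.0397]
  x0.005 n329 y[-0.0113 -0.0076] z[-0.1019 -0.0067]
  x0.025 n424 y[-0.0117 -0.0075] z[-0.1028 0.0326]
  x0.045 n298 y[-0.0116 -0.0064] z[-0.1036 0.0382]
  x0.065 n140 y[-0.0110 -0.0075] z[-0.1045 -0.0543]
  x0.085 n90 y[-0.0113 0.0010] z[-0.1059 -0.0783]
  x0.105 n67 y[-0.0112 -0.0072] z[-0.1070 -0.0819]
  x0.125 n40 y[-0.0105 -0.0070] z[-0.1078 -0.0935]
  x0.145 n18 y[-0.0107 -0.0077] z[-0.1069 -0.0929]
```

View pics/c2.png

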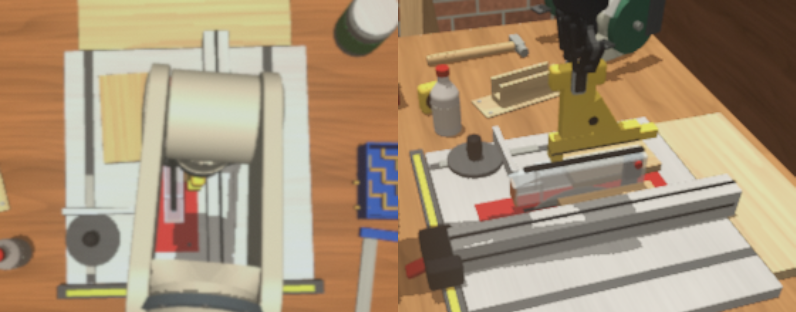

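The left crop shows the shoe over the gap, mostly hidden by the arm. In the right crop the shoe hangs upright, straight and undisturbed over the guard and fence. The strip's near end is behind the guard's middle.

Request:
send_rows(
  targets="0 -0.08 0 0.005; 0 -0.08 0.2 0; 0 0 0.4 0; 0 0 0.4 0; 0 0 0.4 0; 0 0 0.4 0; 0 0 0.4 0; 0 0 0.4 0; 0 0 0.3 0; 0 0 0.3 0; 0 0 0.3 0; 0 0 0.2 0; 0 0 0.15 0; 0 0 0.1 0; 0 0 0.1 0; 0 0 0 0; 0 0 0 0; 0 0 0 0",
)

```text
t: 9.13
ee_pos: [0.4987, -0.0472, 0.1626]
ee_rot: [0.0, -0.006, 1.0, -0.0]
force: [-0.1, 0.1, -2.2]
finger_gap: 0.0212
grasp_force: 69.0
```

```bash
cat > chk.py <<'E'
from h import *
import sys
def chk(tag):
    s=monitor.sense(); q=np.array(s["ee_rot"]); W=R.from_quat(q[[1,2,3,0]]).as_matrix()
    im,d=eyes.get_image("side"); P=cloud("side",d); hsv=cv2.cvtColor(im,cv2.COLOR_RGB2HSV)
    cv2.imwrite(f"pics/s{tag}.png",cv2.resize(im[80:280,220:500],None,fx=2.5,fy=2.5)[:,:,::-1])
    L=(P-s["ee_pos"])@W; L[...,0]*=-1; L[...,2]*=-1
    m=(hsv[...,0]>20)&(hsv[...,0]<34)&(hsv[...,1]>150)&(abs(L[...,1])<.04)&(L[...,0]>-.05)&(L[...,0]<.16)&(L[...,2]>-.13)&(L[...,2]<.05)
    Q=P[m]; print("shoe world",len(Q),np.percentile(Q,[1,99],axis=0).round(4).tolist())
    o=finder.outline_of("side","strip")
    if o:
        Q=P[o[0]["pixels"].astype(bool)]; Q=Q[(Q[:,2]>.036)&(Q[:,2]<.05)]; print("strip",round(o[0]["score"],2),len(Q),np.percentile(Q,[1,99],axis=0).round(4).tolist())
        if len(Q)>20: print(rect(Q))
chk(sys.argv[1]); to(*map(float,sys.argv[2:6]))
E
python3 chk.py 3 .498 -.0466 .155 .77
```

```text
shoe world 841 [[0.4604, -0.06, 0.0751], [0.6005, -0.0426, 0.2024]]
strip 0.38 1364 [[0.2258, -0.149, 0.036], [0.7768, 0.1979, 0.0497]]
(array([492.7,  40.4]), array([567.8, 353. ]), 3.81)
t 9.23 pos [ 0.4987 -0.0472  0.1626] head 0.74 tilt 0.03 F [-0.3  0.2 -2.8] gap 0.021
shift units [0.022 0.021 0.253] yaw units -0.005
```

Request:
send_rows(
  targets="0 0 0.1 0; 0 0 0.1 0; 0 0 0.05 0; 0 0 0 0; 0 0 0 0; 0 0 0 0; 0 0 0 0",
)

```text
t: 9.82
ee_pos: [0.4985, -0.0472, 0.1548]
ee_rot: [0.0, -0.006, 1.0, 0.0]
force: [-0.1, 0.2, -2.0]
finger_gap: 0.0209
grasp_force: 69.0
```

```bash
python3 chk.py 4 .498 -.0466 .155 .77
```

```text
shoe world 679 [[0.46, -0.0599, 0.073], [0.5811, -0.0448, 0.1951]]
t 9.92 pos [ 0.4985 -0.0472  0.1549] head 0.74 tilt 0.01 F [-1.6 -0.9 -1.7] gap 0.0213
shift units [ 0.018  0.02  -0.004] yaw units -0.005
```

View pics/s4.png

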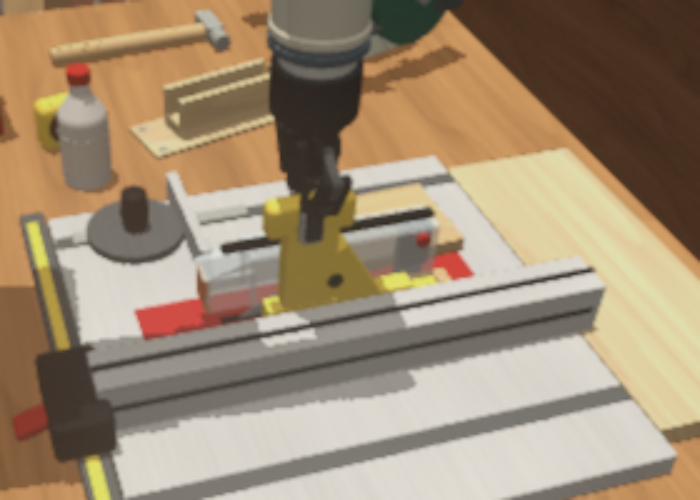

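The shoe stands in the passage between guard and fence (about (320,270)), touching neither. Next I push.

Request:
send_rows(
  targets="-0.1 0 0 0; -0.1 0 0 0; -0.1 0 0 0; -0.1 0 0 0; -0.15 0 0 0; -0.2 0 0 0; -0.2 0 0 0; -0.2 0 0 0; -0.2 0 0 0; -0.2 0 0 0; -0.2 0 0 0; -0.2 0 0 0; -0.2 0 0 0; -0.2 0 0 0; -0.1 0 0 0; 0 0 0 0; 0 0 0 0",
)

```text
t: 11.33
ee_pos: [0.5721, -0.0463, 0.1547]
ee_rot: [0.0, -0.006, 1.0, -0.0]
force: [-0.2, 0.3, -1.7]
finger_gap: 0.021
grasp_force: 69.1
```

```bash
python3 chk.py 5 .6975 -.0442 .155 .77
```

```text
shoe world 989 [[0.5334, -0.059, 0.0724], [0.6545, -0.0405, 0.1952]]
strip 0.48 843 [[0.4148, -0.4878, 0.0361], [0.5638, -0.3872, 0.0499]]
(array([ 490.5, -437.4]), array([ 99. , 150.3]), 88.6)
t 11.43 pos [ 0.5718 -0.0462  0.1547] head 0.74 tilt 0.0 F [-0.5  0.  -2.7] gap 0.0209
shift units [-4.191  0.014 -0.009] yaw units -0.005
```

Request:
send_rows(
  targets="-0.1 0 0 0; -0.2 0 0 0; -0.25 0 0 0; -0.25 0 0 0; -0.25 0 0 0; -0.25 0 0 0; -0.25 0 0 0; -0.25 0 0 0; -0.25 0 0 0; -0.25 0 0 0; -0.25 0 0 0; -0.25 0 0 0; -0.25 0 0 0; -0.25 0 0 0; -0.25 0 0 0; -0.25 0 0 0; -0.2 0 0 0; -0.15 0 0 0; -0.1 0 0 0; 0 0 0 0",
)

```text
t: 13.1
ee_pos: [0.7001, -0.0446, 0.1547]
ee_rot: [0.0, -0.006, 1.0, 0.0]
force: [-0.7, 0.3, -1.2]
finger_gap: 0.0211
grasp_force: 69.1
```

Request:
send_rows(
  targets="0 0 0 0; 0 0 0 0; 0 0 0 0",
)

```text
t: 13.35
ee_pos: [0.6993, -0.0446, 0.1549]
ee_rot: [0.0, -0.006, 1.0, -0.0]
force: [-0.3, 1.1, -1.6]
finger_gap: 0.0211
grasp_force: 69.1
```

```bash
python3 chk.py 6 .6975 -.0442 .155 .77
```

```text
shoe world 1122 [[0.6606, -0.0575, 0.0528], [0.8339, -0.0374, 0.1953]]
strip 0.54 94 [[0.8253, -0.0632, 0.0366], [0.8672, -0.0012, 0.0466]]
(array([854.5, -38. ]), array([68.2, 37.6]), 64.05)
t 13.45 pos [ 0.6994 -0.0446  0.1549] head 0.73 tilt 0.01 F [ 0.  -1.1 -3. ] gap 0.0212
shift units [ 0.062  0.015 -0.003] yaw units -0.005
```

View pics/s6.png

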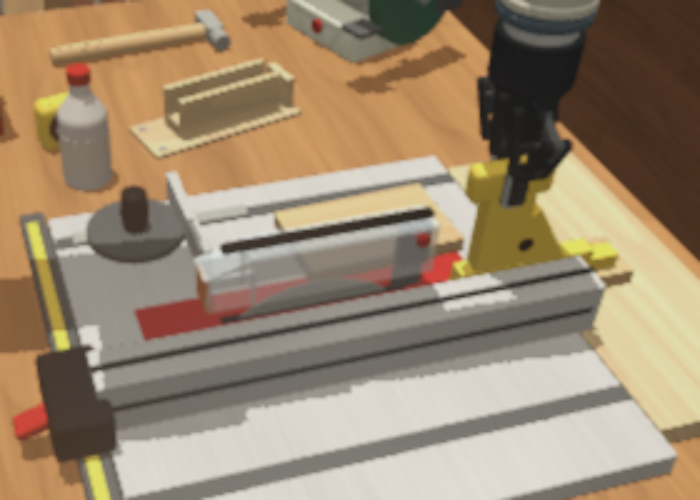

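The strip is past the guard, its far end showing beyond the fence at (620,275). The shoe is upright behind it. I back off, lift and return.

Request:
send_rows(
  targets="0.1 0 0 0; 0.1 0 0 0; 0 0 -0.1 0; 0 0 -0.2 0; 0 0 -0.3 0; 0 0 -0.4 0; 0 0 -0.5 0; 0 0 -0.5 0; 0 0 -0.5 0; 0 0 -0.5 0; 0 0 -0.5 0; 0 0 -0.5 0; 0 0 -0.3 0; 0 0 0 0",
)

```text
t: 14.62
ee_pos: [0.6948, -0.0448, 0.2874]
ee_rot: [0.003, -0.006, 1.0, -0.0]
force: [-0.4, -0.7, -1.4]
finger_gap: 0.0215
grasp_force: 69.0
```

Request:
send_rows(
  targets="0.2 0.4 0 0; 0.4 0.8 0 0; 0.4 0.8 0 0; 0.4 0.8 0 0; 0.4 0.8 0 0; 0.4 0.8 0 0; 0.4 0.8 0 0; 0.4 0.8 0 0; 0.4 0.8 0 0; 0.4 0.8 0 0; 0.4 0.8 0 0; 0.4 0.8 0 0; 0.4 0.8 0 0; 0.4 0.8 0 0; 0.4 0.8 0 0; 0.4 0.8 0 0; 0.4 0.8 0 0; 0.4 0.8 0 0; 0.15 0.4 0 0; 0 0 0 0",
)

```text
t: 16.28
ee_pos: [0.4714, 0.3868, 0.2829]
ee_rot: [-0.001, -0.008, 1.0, 0.0]
force: [-0.4, -0.5, -1.5]
finger_gap: 0.0212
grasp_force: 69.2
```

Request:
send_rows(
  targets="0 0 0 -0.4; 0 0 0 -0.7; 0 0 0 -0.7; 0 0 0 -0.28; 0 0 0 0; 0 0 0 0; 0 0 0 0; 0 0 0 0",
)

```text
t: 16.95
ee_pos: [0.4734, 0.3842, 0.2836]
ee_rot: [-0.0, -0.13, 0.991, -0.0]
force: [-0.4, 0.1, -2.6]
finger_gap: 0.0212
grasp_force: 69.1
```

Run:
```python
from look import *
for c,L in shoe("7"):
    P=np.load(f"pics/{c}7.npz")["P"]; o=finder.outline_of(c,"strip")
    if o:
        Q=P[o[0]["pixels"].astype(bool)]; Q=Q[(Q[:,2]>.036)&(Q[:,2]<.05)]; print("strip",round(o[0]["score"],2),len(Q),rect(Q),np.percentile(Q,[1,99],axis=0).round(4).tolist())
to(.4799,.3840,.1342,15)
```

```text
top 0.75 1127 lo [-0.0385 -0.0153 -0.1153] hi [0.1438 0.0071 0.0408]
  x-0.05 n51 y[-0.0134 0.0032] z[-0.1151 0.0403]
  x-0.02 n388 y[-0.0151 0.0046] z[-0.1158 0.0414]
  x0.01 n114 y[-0.0148 -0.0124] z[-0.1096 -0.0252]
  x0.04 n172 y[-0.0148 -0.0019] z[-0.1075 0.0408]
  x0.07 n141 y[-0.0151 0.0044] z[-0.1084 -0.0424]
  x0.10 n141 y[-0.0143 0.0065] z[-0.1081 -0.0783]
  x0.13 n114 y[-0.0142 0.0069] z[-0.1101 -0.0897]
strip 0.77 1235 (array([774. , -36.4]), array([179.1,  59.9]), 1.23) [[0.6861, -0.0654, 0.0378], [0.8614, -0.0075, 0.0481]]
side 0.72 1595 lo [-0.038  -0.0147 -0.3346] hi [0.4561 0.9656 0.0388]
  x-0.05 n48 y[-0.0123 0.0061] z[-0.1176 0.0389]
  x-0.02 n496 y[-0.0137 0.0086] z[-0.1188 0.0394]
  x0.01 n360 y[-0.0137 -0.0067] z[-0.1083 0.0281]
  x0.04 n340 y[-0.0136 -0.0059] z[-0.1086 0.0369]
  x0.07 n125 y[-0.0139 -0.0055] z[-0.1089 -0.0463]
  x0.10 n103 y[-0.0137 0.0069] z[-0.1095 -0.0787]
  x0.13 n67 y[-0.0124 0.3440] z[-0.2852 -0.0877]
  x0.16 n9 y[-0.0105 0.3121] z[-0.2852 -0.0937]
strip 0.78 519 (array([775.9, -33.1]), array([181.6,  62.8]), 1.28) [[0.6857, -0.0611, 0.0376], [0.8645, -0.0017, 0.046]]
t 17.25 pos [0.4734 0.3845 0.2837] head 15.02 tilt 0.0 F [-0.4 -1.1 -2.4] gap 0.0214
shift units [-0.205 -0.071  4.985] yaw units 0.004
```

Request:
send_rows(
  targets="-0.09 -0.04 0 0; -0.09 -0.05 0 0; 0 0 0.2 0; 0 0 0.4 0; 0 0 0.4 0; 0 0 0.4 0; 0 0 0.4 0; 0 0 0.4 0; 0 0 0.4 0; 0 0 0.2 0; 0 0 0 0; 0 0 0 0; 0 0 0 0; 0 0 0 0",
)

```text
t: 18.42
ee_pos: [0.4798, 0.3836, 0.2006]
ee_rot: [0.001, -0.131, 0.991, 0.0]
force: [0.4, 0.1, -2.3]
finger_gap: 0.0211
grasp_force: 69.1
```

```bash
python3 -c "
from h import *
to(.4795,.3834,.1345,15)"
```

```text
t 18.42 pos [0.4798 0.3836 0.2006] head 15.04 tilt 0.08 F [ 0.4  0.1 -2.3] gap 0.0211
shift units [ 0.013 -0.007  2.204] yaw units 0.005
```

Request:
send_rows(
  targets="0 0 0.15 0; 0 0 0.2 0; 0 0 0.2 0; 0 0 0.2 0; 0 0 0.2 0; 0 0 0.2 0; 0 0 0.2 0; 0 0 0.2 0; 0 0 0.2 0; 0 0 0.15 0; 0 0 0.15 0; 0 0 0.1 0; 0 0 0.04 0; 0 0 0 0; 0 0 0 0; 0 0 0 0",
)

```text
t: 19.75
ee_pos: [0.4795, 0.3834, 0.1342]
ee_rot: [0.0, -0.131, 0.991, 0.0]
force: [-0.3, -1.1, -0.8]
finger_gap: 0.0213
grasp_force: 69.1
```

```bash
python3 chk.py 8 .4795 .3834 .1345 15
```

```text
shoe world 758 [[0.4425, 0.3619, 0.0183], [0.5407, 0.3913, 0.1737]]
strip 0.7 505 [[0.6865, -0.061, 0.0373], [0.8648, -0.0025, 0.0458]]
(array([776. , -29.7]), array([ 61.2, 182.7]), 88.68)
t 19.85 pos [0.4795 0.3834 0.1343] head 15.04 tilt 0.02 F [ 0.3 -0.3 -0.9] gap 0.0211
shift units [-0.001 -0.001 -0.008] yaw units 0.005
```

View pics/s8.png

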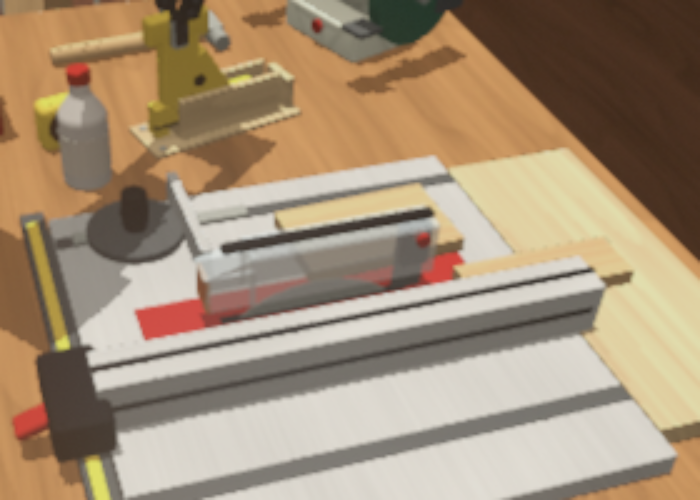

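The shoe is seated in the holder at (200,100), and the strip lies past the guard at (540,262). I release and lift.

Request:
send_rows(
  targets="0 0 0 0; 0 0 0 0; 0 0 0 0; 0 0 0 0; 0 0 0 0; 0 0 0 0; 0 0 0 0; 0 0 0 0; 0 0 0 0; 0 0 0 0; 0 0 -0.2 0; 0 0 -0.5 0; 0 0 -0.6 0; 0 0 -0.6 0; 0 0 -0.6 0; 0 0 -0.6 0; 0 0 -0.6 0; 0 0 -0.4 0; 0 0 0 0; 0 0 0 0",
  gripper=1,
)

```text
t: 21.52
ee_pos: [0.4795, 0.3834, 0.2574]
ee_rot: [0.0, -0.131, 0.991, 0.0]
force: [0.2, 0.7, -0.2]
finger_gap: 0.0855
grasp_force: 0.0
```

Run:
```python
from h import *
for c in("top","side"):
    im,d=eyes.get_image(c); P=cloud(c,d)
    for n,a,b in(("shoe",.165,.18),("strip",.036,.05)):
        o=finder.outline_of(c,n)
        if o:
            Q=P[o[0]["pixels"].astype(bool)]; Q=Q[(Q[:,2]>a)&(Q[:,2]<b)]
            print(c,n,round(o[0]["score"],2),len(Q),rect(Q) if len(Q)>5 else "")
to(.48,.384,.2,15)
```

```text
top shoe 0.68 170 (array([467.7, 376.8]), array([54.5, 21. ]), 15.26)
top strip 0.9 1265 (array([774.5, -36.2]), array([181.7,  59.9]), 1.3)
side shoe 0.83 140 (array([482.1, 382.5]), array([83. , 22.2]), 16.25)
side strip 0.77 521 (array([776.5, -32.4]), array([181.5,  63.8]), 1.29)
t 21.82 pos [0.479 0.383 0.256] head 15.04 tilt 0.1 F [ 0.2  0.8 -0. ] gap 0.0853
shift units [-0.044  0.024  1.868] yaw units 0.006
```

```bash
python3 -c "
from h import *
print(order.close_job())"
```

```text
the job is handed in; nothing more can be done
None
```

The job is handed in: the strip lies straight, its near end about 150 mm past the blade's middle (the guard ends at 120 mm), and the shoe is back in its holder within about 3 mm of where it stood; the judge's result was not shown.

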